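Reset the tripped breaker behind a key-locked service panel

ROBOT

A 6-joint arm with a two-finger parallel gripper is mounted at the origin on the work surface. World frame = base frame: x ahead of the robot, y to its left, z up, the work surface at z = 0. Lengths are in m, angles in degrees, forces in N, time in s.
With the tool pointing down it reaches from about 0.275 to 0.825 m from the base axis. Payload 5.2 kg.
Tool frame: the origin (TCP) lies at the very end of the fingers, on their centre line; the grasp point (between the pads) lies 19 mm behind it; z points along the fingers, y is the line along which they close (so a half turn about z gives the same grasp; the last joint's range is limited). The gripper opens to 93 mm and grips with 3 to 60 N. Pads are 15 mm wide; open, the fingers measure 128 mm over their backs; the gripper's body (75 mm by 188 mm) begins 65 mm behind the grasp point.
Start: joints at [62.349, 14.817, 87.949, -0, 77.235, -11.62], TCP at [0.152, 0.529, 0.219] pointing down, gripper open.
Joint ranges: [-179.93, 179.93], [-52.35, 119.4], [10.71, 147.94], [-69.91, 249.91], [12.55, 155.21], [-178.61, 178.61]. Speed limits (degrees/s): [147.25, 147.25, 180, 180, 180, 180].

INTERFACE

Orientations are given as a 3x3 rotation matrix whose columns are the frame's x, y, z axes.
In Python, from rig import arm gives the robot as it stands. The module is installed in compiled form; this text tells all that it offers.
- The arm moves only by the tool jog_arm, never from a script. Its argument "increments" is a list that holds one entry, the list of rows, each a list of 5 numbers: the gripper's target within -1 to 1 (fully open at 1, half-way at 0, shut at -1), then the shift along the tool's x, y, z in mm, then the turn about the tool's z in degrees. In form: [[[fingers, dx, dy, dz, twist], ...]]. A call has 1 to 10 rows; each row is the pose to reach, as a shift and turn from the pose commanded when the call began, along the tool's axes at that moment; what a row does not reach only later rows make up. A row lasts 1/10 s, in which the tool goes at most 50 mm and 8.59 degrees, less where a joint would pass 70% of its speed; a pose out of reach is approached as far as the arm can. A call with a gripper value outside its range is refused whole. The fingers move at their own pace and stop on an object; "squeeze" is the grip in N (left out, the last holds). Time passes only in rows, so rows that repeat a pose let the fingers close. It gives the time, the measured TCP pose, the force, the opening and the grip force at its end, in the units of the state.
- arm.read_state(): the state, without advancing time (a new reading comes with each control period).
- arm.read_camera(name): name is "scene" or "top" or "wrist"; returns a dict with "pixels" (420x560x3 uint8, red, green, blue), "depth" (420x560 float32, m along the optical axis (not along the pixel's ray), 0 where there is no reading), "K" (3x3 intrinsics, pixels), "eye" and "attitude" of the camera in the world; the wrist camera has in their place "mount" (4x4, takes a point from camera to tool coordinates, whose origin is the TCP and whose axes are the flange's). Camera axes: x right, y up, looking along -z (the intrinsics and any distortion apply to the point x, -y, -z); pixel columns grow to the right and rows downward; lengths in m; the calibration is good to about 2 mm. The wrist camera is an equidistant fisheye: a pixel r from the principal point sees the ray r / f radians off the axis. A picture is of the moment at which its call begins: read the wrist's pose just before it.
- arm.sign_off(): hands the job in; it is judged then, once.
The state is a dict: "time_s": time; "joints": joint angles; "joint_velocities": joint speeds; "effort": joint torques, N m; "ee_pos": TCP position; "eef_rot": TCP orientation; "force": force on the tool from outside, world axes, zero at the start; "torque": the same for the moment, N m; "width": finger opening in m; "finger_force": force on a finger pad.
Only numpy, scipy, OpenCV 4.12 (cv2) and the standard library are available. Lean on these libraries where they do the work, as an engineer would, in place of code of your own. Each camera call takes 0.05 s, during which the arm holds its last target. There are 200 camera calls.

TASK

The lab control unit has tripped. Turn the orange key in the white service panel on top of it a full quarter turn clockwise to free the latch, swing the panel all the way back by its black handle and leave it open, then push the red breaker lever inside fully over to its on side, towards the rear of the unit. Leave the grey lever as it is and do not knock over any bottle, jar or beaker.

Things in the scene. Friction and masses are not known exactly. Their poses are not given: they have to be found in the camera images.
- case: blue control unit, 280 (x) x 250 (y) x 120 mm high, fixed to the bench; origin at the centre of its underside, x towards its rear (away from the robot at yaw 0), y to its left, z up. Its top has an opening 190 (x) x 150 mm (y), centred, with a flat rim 6 mm thick round it; the open space inside is 114 mm deep. The opening is covered by the service panel
- panel (a joint): opening angle of the white service panel (210 along x, 170 along y, 6 mm thick, 0.35 kg) that lies on top of the case; 0 = shut, grows as its right (-y) edge rises, 1.57 = upright, stop at 1.83 (leaning back over the left side). Hinge line: parallel to the case's x axis along the left (+y) side. The hinge is stiff: the panel stays where it is left, and takes about 6 N at the handle to lift. It cannot be opened more than a crack until the key has been turned beyond about 1.1
- panel_hinge (a point): middle of the panel's hinge line, at case (0, 85, 120) mm; this point turns with the panel (its axes equal the case's when shut; the panel turns about -x)
- panel_handle (a point): centre of the round bar of the black bow handle on the panel: bar 12 mm thick and 85 mm long, parallel to the hinge line, its axis 38 mm above the panel's outer face, on two posts at the bar's ends; with the panel shut at case (-40, -55, 164) mm, that is 140 mm from the hinge line towards -y and 44 mm above it. The panel's free edge lies 30 mm beyond the bar. Axes as panel_hinge
- latch_key (a joint): turn of the orange key that sits captive in the panel's cam latch; 0 = locked (key bar along the case's y axis), grows clockwise seen from above the shut panel, 1.57 = unlocked, at its stop (key bar along the case's x axis). Turns against about 0.12 N m of friction and stays where it is left
- key_grip (a point): centre of the key's grip bar, on the turning axis: bar 64 mm long, 12 mm thick, 20 mm high, centre 38 mm above the panel's outer face on a 12 mm stem. The point's y axis runs along the bar and its z axis along the turning axis, out of the panel; it turns with the key. With the panel shut it lies at case (60, -55, 164) mm, level with the handle bar and 100 mm behind (case +x) the handle's centre
- red_lever (a joint): angle of the red-ball breaker lever inside the case; 0 = fully tripped, leaning towards the case's front (-x); 1.0 = fully on, leaning to the rear (+x), at its stop. Moves at about 1 N at the ball and stays where it is left
- red_lever_tip (a point): centre of the lever's red ball (diameter 26 mm); the lever pivots about an axis parallel to the case's y, 60 mm from the ball, 28 mm above the case's underside; it stands on a black block 70 x 50 mm, 25 mm high, on the case floor; the ball is 81 mm above the case's underside at either stop, 88 mm when upright. The two levers stand side by side 70 mm apart, at case y = -40 and +30 mm, either one on either side, their pivots within 8 mm of case x = 0
- grey_lever (a joint): angle of the like lever with a grey ball beside it, already on (near 1.0); to be left alone
- grey_lever_tip (a point): centre of the grey ball (diameter 26 mm), geometry as the red one
- reagent_a: clear bottle with blue cap, 72 mm diameter, 150 mm high, loose, beside the case; origin at centre of its underside, z up
- reagent_b: amber bottle with blue cap, 60 mm diameter, 120 mm high, loose; origin at centre of its underside, z up
- spray: white bottle with blue cap, 66 mm diameter, 170 mm high, loose; origin at centre of its underside, z up
- beaker: clear beaker, 70 mm diameter, 80 mm high, loose; origin at centre of its underside, z up
- jar: clear jar with white lid, 60 mm diameter, 70 mm high, loose; origin at centre of its underside, z up

How it is judged (in metres and radians):
On the way, in this order (a step that is already met when the one before it is completed fails the run):
1. the key is turned its quarter turn (beyond 1.4 rad) with the panel still shut (value of joint latch_key above 1.4 rad and value of joint panel below 0.1 rad), for 0.1 s.
2. the panel is swung back past upright (beyond 1.65 rad) (value of joint panel above 1.65 rad), for 0.2 s.
At the end, for the whole second after the job is handed in: the key is unlocked (beyond 1.3 rad), the panel stands open beyond 1.65 rad and at rest, the red lever is over beyond 0.88 rad, and the grey lever's ball is within 10 mm of where it began (value of joint latch_key above 1.3 rad and value of joint panel above 1.65 rad and value of joint red_lever above 0.88 rad and distance of grey_lever_tip from where it was at the start of the episode below 0.01 m and velocity of joint each of panel, red_lever below 0.05 rad/s); the robot touches nothing.
It fails at once if the grey lever is moved by more than 10 mm at its ball (distance of grey_lever_tip from where it was at the start of the episode above 0.01 m).
It fails at once if a bottle, the jar or the beaker is knocked over (tilts more than 0.6 rad) (angle between any of reagent_a, reagent_b, spray, beaker, jar's own z axis and vertical above 0.6 rad).
It also fails if it takes over 64 s, if anything falls off the work surface, if the arm or the gripper's body presses on something with over 40 N, if the wrist force passes 120 N, or if a joint passes its speed limit or range.

## Working session

There is one attempt and no reset: what is moved stays moved. The work goes in short steps, Python scripts to look and compute and a tool call to move; the robot and the scene stay as the last step left them, time stands still between calls to the robot, and variables do not carry over. Pictures are saved under pics/ and viewed, at most 10 in all, crops included, and the job is handed in when it is done.

Besides the shell and the picture viewer there is one more tool, called after "Request:" as a command line: name --argument value ..., lists and objects as JSON in quotes. jog_arm: Moves the arm, as the interface text tells. Its arguments: {"type":"object","properties":{"increments":{"type":"array"},"squeeze":{"type":"number"}},"required":["increments"]}

```bash
mkdir -p pics; python3 - <<'E'
from rig import arm
import cv2,numpy as np
s=arm.read_state();print(s['time_s'],s['ee_pos'],np.round(s['eef_rot'],3),s['width'])
for n in ["top","scene"]:
    c=arm.read_camera(n);np.savez('cam_'+n,**c)
    cv2.imwrite(f'pics/{n}0.png',c['pixels'][:,:,::-1]);print(n,c['K'],c['eye'],c['attitude'],c.keys())
E
```

```text
0.0 [0.15164891 0.52809771 0.21782746] [[-0.961  0.276 -0.001]
 [ 0.276  0.961 -0.002]
 [ 0.    -0.002 -1.   ]] 0.09306561151911767
top [[384.95506454   0.         285.19153395]
 [  0.         384.95506454 211.59921877]
 [  0.           0.           1.        ]] [ 0.48608534 -0.01196273  0.9748454 ] [[-0.0294215   0.99587258 -0.08586139]
 [-0.99955497 -0.02888932  0.00743435]
 [ 0.00492319  0.08604191  0.99627935]] dict_keys(['pixels', 'depth', 'K', 'eye', 'attitude'])
scene [[414.51690317   0.         279.97641224]
 [  0.         414.51690317 210.80423545]
 [  0.           0.           1.        ]] [ 0.91251376 -0.40487577  0.63623661] [[ 0.76879793 -0.45926753  0.44499784]
 [ 0.63928114  0.56980921 -0.51636914]
 [-0.01641229  0.68146225  0.73166921]] dict_keys(['pixels', 'depth', 'K', 'eye', 'attitude'])
```

View pics/top0.png

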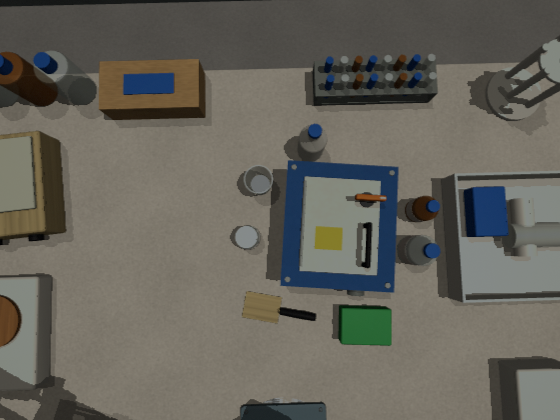

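View pics/scene0.png

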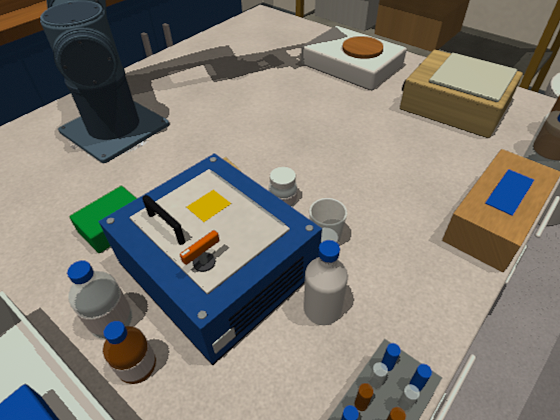

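The top view shows the blue case at columns 282–398 and rows 160–292. The orange key is near (371,198) and the black handle near (367,245). The amber bottle (425,208) and clear bottle (425,250) are close on its right, the spray (314,135) is behind, and the beaker (258,180) and jar (246,237) are on the left. The scene view agrees. Next I measure the poses.

```bash
cat > h.py <<'E'
import numpy as np,cv2
def pts(c):
    K=c['K'];h,w=c['depth'].shape;u,v=np.meshgrid(np.arange(w),np.arange(h));d=c['depth']
    p=np.stack([(u-K[0,2])/K[0,0]*d,-(v-K[1,2])/K[1,1]*d,-d],-1)
    return p@c['attitude'].T+c['eye']
def hsv(c): return cv2.cvtColor(c['pixels'],cv2.COLOR_RGB2HSV)
def big(m):
    n,l,s,_=cv2.connectedComponentsWithStats(m.astype(np.uint8));
    return l==1+np.argmax(s[1:,4])
E
python3 - <<'E'
from h import *
for n in ['top','scene']:
    c=dict(np.load(f'cam_{n}.npz'));P=pts(c);H=hsv(c);h,s,v=[H[...,i].astype(int) for i in range(3)]
    z=P[...,2]; ok=c['depth']>0
    near=ok&(abs(P[...,0]-.5)<.25)&(abs(P[...,1]+.1)<.25)
    bl=big(near&(h>100)&(h<125)&(s>120)&(z>.105)&(z<.135))
    r=cv2.minAreaRect((P[bl][:,:2]*1000).astype(np.float32));print(n,'case',r,np.median(P[bl][:,2]))
    pw=big(near&(s<70)&(v>120)&(z>.115)&(z<.137))
    print('panel',cv2.minAreaRect((P[pw][:,:2]*1000).astype(np.float32)),np.median(P[pw][:,2]))
    k=big(near&(h<15)&(s>150)&(z>.155)&(z<.2));q=P[k]
    print('key',cv2.minAreaRect((q[:,:2]*1000).astype(np.float32)),q[:,2].min(),q[:,2].max(),k.sum())
    b=big(near&(v<50)&(z>.15)&(z<.185));q=P[b]
    print('handle',cv2.minAreaRect((q[:,:2]*1000).astype(np.float32)),q[:,2].min(),q[:,2].max(),b.sum())
    if n=='top':
        for nm,(u,w) in dict(amber=(433,207),clear=(431,251),spray=(315,131),beak=(258,181),jar=(246,237),amb2=(420,208)).items(): print(nm,P[w,u])
E
```

```text
top case ((526.349609375, -138.92755126953125), (249.59140014648438, 279.7637634277344), 84.58930969238281) 0.12061118511713975
panel ((526.3854370117188, -139.593505859375), (168.75901794433594, 208.07986450195312), 84.86552429199219) 0.12663401631087878
key ((581.2724609375, -197.3553466796875), (60.788021087646484, 12.116540908813477), 84.67092895507812) 0.15911976081292378 0.1777172865314275 170
handle ((480.45977783203125, -189.28150939941406), (9.97370719909668, 93.05967712402344), 84.78463745117188) 0.15033922397903954 0.17394722936658125 225
amber [ 0.56028396 -0.34799267  0.12238545]
clear [ 0.4636265  -0.32813003  0.14684947]
spray [ 0.72586867 -0.08656944  0.17208445]
beak [0.65029862 0.04785938 0.00215242]
jar [0.50697311 0.07488537 0.07016532]
amb2 [ 0.56143599 -0.32958095  0.0925505 ]
scene case ((526.038330078125, -139.3683624267578), (250.71604919433594, 280.2483825683594), 84.87601470947266) 0.1203437799674647
panel ((525.8926391601562, -136.64801025390625), (176.1547393798828, 212.0222625732422), 85.17161560058594) 0.12646166997913127
key ((582.0358276367188, -200.56272888183594), (62.87155532836914, 10.91174602508545), 84.343505859375) 0.15562738439293827 0.1767421122000049 488
handle ((484.0010986328125, -191.8623809814453), (11.03376579284668, 91.75753784179688), 85.70516204833984) 0.15031672390458883 0.1721320407902771 382
```

Both views put the case centre at (0.526, -0.139) with yaw about -5.2°. The predicted key (0.581,-0.199) and handle (0.481,-0.190) match what I measured to about 2 mm. I'll move above the key with the fingers half open and closing along the case's x.

Request:
jog_arm --increments '[[[0,-300,-285,-10,40],[0,-300,-285,-10,40],[0,-300,-285,-10,40],[0,-300,-285,-10,40],[0,-300,-285,-10,40],[0,-300,-285,-10,40],[0,-300,-285,-10,40],[0,-300,-285,-10,40],[0,-300,-285,-10,40],[0,-300,-285,-10,40]]]' --squeeze 40

```text
time_s: 1.1
ee_pos: [0.3625, 0.1699, 0.2285]
eef_rot: [[-0.555, 0.832, -0.0], [0.832, 0.555, -0.0], [-0.0, -0.0, -1.0]]
force: [0.4, -0.3, -0.3]
width: 0.0463
finger_force: 0.0
```

```bash
cat > g.py <<'E'
# goto helper: target in case mm (x,y) + world z mm, heading of tool y in case deg
import sys,numpy as np
from rig import arm
s=arm.read_state();R=s['eef_rot'];p=s['ee_pos']*1000
yw=np.radians(-5.2);cx=np.array([np.cos(yw),np.sin(yw),0]);cy=np.array([-cx[1],cx[0],0]);C=np.array([526.2,-139.2,0])
q=p-C;print('t',s['time_s'],'case',np.round([q@cx,q@cy,p[2]],1),'hd',round(np.degrees(np.arctan2(R[1,1],R[0,1]))+5.2,1),'F',np.round(s['force'],1),'w',round(s['width'],4),'j',np.round(s['joints'],0))
if len(sys.argv)>1:
    x,y,z=map(float,sys.argv[1:4]);t=C+x*cx+y*cy+[0,0,z]
    print('jog',np.round(R.T@(t-p),1))
E
python3 g.py 60 -55 225
```

```text
t 1.1 case [-191.1  293.   228.5] hd 38.9 F [ 0.4 -0.3 -0.3] w 0.0463 j [  9.  -2. 105.  -0.  76. -25.]
jog [-428.5  -23.1    3.6]
```

Request:
jog_arm --increments '[[[0,-428,-23,0,39],[0,-428,-23,0,39],[0,-428,-23,0,39],[0,-428,-23,0,39],[0,-428,-23,0,39],[0,-428,-23,0,39],[0,-428,-23,0,39],[0,-428,-23,0,39],[0,-428,-23,0,39],[0,-428,-23,0,39]]]'

```text
time_s: 2.1
ee_pos: [0.583, -0.1978, 0.227]
eef_rot: [[0.09, 0.996, -0.001], [0.996, -0.09, 0.0], [0.0, -0.001, -1.0]]
force: [-0.3, 0.4, -0.3]
width: 0.0465
finger_force: 0.0
```

Request:
jog_arm --increments '[[[0,0,0,0,0],[0,0,0,0,0],[0,0,0,0,0]]]'

```text
time_s: 2.4
ee_pos: [0.5813, -0.1941, 0.229]
eef_rot: [[0.086, 0.996, 0.0], [0.996, -0.086, 0.0], [0.0, 0.0, -1.0]]
force: [0.8, 0.5, 0.7]
width: 0.0463
finger_force: 0.0
```

```bash
python3 g.py 60 -55 144
```

```text
t 2.4 case [ 59.8 -49.7 229. ] hd 0.3 F [0.8 0.5 0.7] w 0.0463 j [-29.  21.  78.   0.  81. -24.]
jog [-5.4  0.1 85. ]
```

Request:
jog_arm --increments '[[[0,-2,0,40,0],[0,-4,0,60,0],[0,-5,0,75,0],[0,-5,0,85,0],[0,-5,0,85,0],[0,-5,0,85,0],[0,-5,0,85,0]]]'

```text
time_s: 3.1
ee_pos: [0.5818, -0.201, 0.145]
eef_rot: [[0.087, 0.996, 0.002], [0.996, -0.087, -0.001], [-0.001, 0.002, -1.0]]
force: [1.3, 0.5, -0.6]
width: 0.0468
finger_force: 0.0
```

```bash
python3 g.py 60 -55 144; python3 - <<'E'
from rig import arm
import cv2
c=arm.read_camera('top');cv2.imwrite('pics/t1.png',cv2.resize(c['pixels'][100:320,200:480,::-1],None,fx=2.5,fy=2.5))
E
python3 g.py 60 -55 144
```

```text
t 3.1 case [ 61.  -56.5 145. ] hd 0.2 F [ 1.3  0.5 -0.6] w 0.0468 j [-29.  25.  85.   0.  71. -24.]
jog [ 1.5 -1.   1. ]
t 3.15 case [ 60.9 -56.6 144.9] hd 0.2 F [ 0.2 -0.  -0.4] w 0.0462 j [-29.  25.  85.   0.  71. -24.]
jog [ 1.6 -0.9  0.9]
```

Position is within 2 mm of the key, so I'll grip it.

Request:
jog_arm --increments '[[[-1,1,-1,1,0],[-1,1,-1,1,0],[-1,1,-1,1,0],[-1,1,-1,1,0],[-1,1,-1,1,0],[-1,1,-1,1,0],[-1,1,-1,1,0]]]' --squeeze 45

```text
time_s: 3.85
ee_pos: [0.5804, -0.1999, 0.1427]
eef_rot: [[0.088, 0.996, 0.0], [0.996, -0.088, -0.0], [-0.0, 0.0, -1.0]]
force: [1.7, -0.2, -0.3]
width: 0.0116
finger_force: 45.0
```

Request:
jog_arm --increments '[[[-1,0,0,0,8],[-1,0,0,0,16],[-1,0,0,0,24],[-1,0,0,0,32],[-1,0,0,0,40],[-1,0,0,0,48],[-1,0,0,0,56],[-1,0,0,0,64],[-1,0,0,0,72],[-1,0,0,0,80]]]'

```text
time_s: 4.85
ee_pos: [0.5797, -0.1993, 0.1426]
eef_rot: [[0.997, 0.081, -0.001], [0.081, -0.997, 0.001], [-0.001, -0.001, -1.0]]
force: [-0.6, 1.8, 1.5]
width: 0.0118
finger_force: 45.0
```

Request:
jog_arm --increments '[[[-1,0,0,0,6],[-1,0,0,0,11],[-1,0,0,0,11],[-1,0,0,0,11],[-1,0,0,0,11]]]'

```text
time_s: 5.35
ee_pos: [0.5798, -0.1992, 0.1427]
eef_rot: [[0.995, -0.103, -0.001], [-0.103, -0.995, 0.001], [-0.001, -0.001, -1.0]]
force: [-3.0, 4.1, 3.2]
width: 0.0114
finger_force: 45.1
```

```bash
python3 g.py 60 -55 144; python3 - <<'E'
from rig import arm
print(arm.read_state()['torque'])
E
```

```text
t 5.35 case [ 58.8 -54.9 142.7] hd -90.7 F [-3.   4.1  3.2] w 0.0114 j [-29.  25.  85.   0.  71.  67.]
jog [ 1.2  0.1 -1.3]
[0.69529935 0.55128261 0.2748753 ]
```

Key turned about 91° and the torque rises at the stop. Next: release, rise, and move above the handle.

Request:
jog_arm --increments '[[[0,0,0,0,0],[0,0,0,0,0],[0,0,0,0,0],[0,0,0,0,0],[0,0,0,-40,0],[0,0,0,-70,0],[0,-40,0,-70,0],[0,-80,0,-70,0],[0,-99,0,-70,0],[0,-99,0,-70,0]]]'

```text
time_s: 6.35
ee_pos: [0.4798, -0.1892, 0.2131]
eef_rot: [[0.994, -0.106, -0.0], [-0.106, -0.994, -0.0], [-0.0, 0.0, -1.0]]
force: [0.7, -0.3, 0.6]
width: 0.0465
finger_force: 0.0
```

```bash
python3 - <<'E'
from h import *
from rig import arm
for n in ['top','scene']:
    c=arm.read_camera(n);P=pts(c);H=hsv(c);h,s,v=[H[...,i].astype(int) for i in range(3)]
    z=P[...,2];near=(abs(P[...,0]-.55)<.1)&(abs(P[...,1]+.17)<.1)
    k=near&(h<15)&(s>150)&(z>.155)&(z<.2)
    print(n,k.sum(),cv2.minAreaRect((P[k][:,:2]*1000).astype(np.float32)) if k.sum()>20 else '')
    if n=='scene':cv2.imwrite('pics/s1.png',c['pixels'][:,:,::-1])
E
python3 g.py -40 -55 145
```

```text
top 159 ((579.85693359375, -198.47555541992188), (10.967506408691406, 61.14378356933594), 84.60087585449219)
scene 399 ((531.3781127929688, -196.0397186279297), (11.300699234008789, 163.74200439453125), 84.93480682373047)
t 6.45 case [-39.1 -54.5 213.2] hd -90.9 F [ 0.2 -0.  -0.3] w 0.0465 j [-34.  12.  93.   0.  75.  62.]
jog [-1.   0.5 68.2]
```

View pics/s1.png

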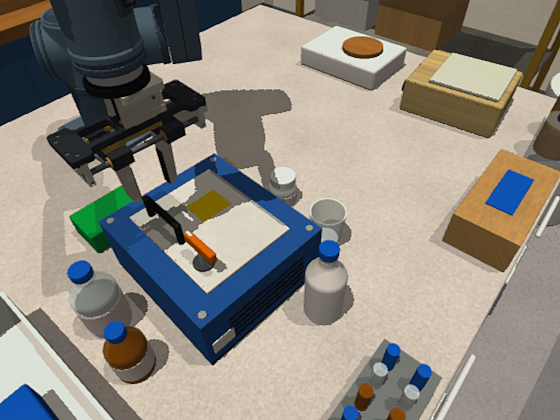

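The key bar now lies along the case's x axis, at (200,247), and the gripper hangs over the handle. I'll descend and grip the bar.

Request:
jog_arm --increments '[[[0,-1,0,40,0],[0,-1,0,60,0],[0,-1,0,68,0],[0,-1,0,68,0],[-1,-1,0,68,0],[-1,-1,0,68,0],[-1,-1,0,68,0],[-1,-1,0,68,0],[-1,-1,0,68,0],[-1,-1,0,68,0]]]' --squeeze 30

```text
time_s: 7.45
ee_pos: [0.4809, -0.1903, 0.1452]
eef_rot: [[0.994, -0.105, 0.001], [-0.105, -0.994, -0.002], [0.001, 0.002, -1.0]]
force: [-0.7, -3.7, 0.5]
width: 0.0109
finger_force: 30.0
```

```bash
python3 g.py -40 -55 145; python3 - <<'E'
import numpy as np
# arc in tool axes (x=cx,y=-cy,z=down): dy=-(dY), dz=-(dZ)
for d in range(0,106,5):
    t=np.radians(d);Y=-140*np.cos(t)+44*np.sin(t);Z=140*np.sin(t)+44*np.cos(t)
    print(d,round(-(Y+140)),round(-(Z-44)))
E
```

```text
t 7.45 case [-40.4 -55.  145.2] hd -90.8 F [-0.7 -3.7  0.5] w 0.0109 j [-34.  15.  99.  -0.  66.  62.]
jog [0.4 0.  0.2]
0 0 0
5 -4 -12
10 -10 -24
15 -16 -35
20 -23 -45
25 -32 -55
30 -41 -64
35 -51 -72
40 -61 -80
45 -72 -86
50 -84 -92
55 -96 -96
60 -108 -99
65 -121 -101
70 -133 -103
75 -146 -103
80 -159 -102
85 -172 -99
90 -184 -96
95 -196 -92
100 -208 -86
105 -219 -80
```

Request:
jog_arm --increments '[[[-1,0,-4,-12,0],[-1,0,-10,-24,0],[-1,0,-16,-35,0],[-1,0,-23,-45,0],[-1,0,-32,-55,0],[-1,0,-41,-64,0],[-1,-1,-51,-72,0],[-1,-1,-61,-80,0],[-1,-1,-72,-86,0],[-1,-1,-84,-92,0]]]'

```text
time_s: 8.45
ee_pos: [0.4887, -0.1099, 0.2395]
eef_rot: [[0.994, -0.106, 0.002], [-0.106, -0.994, -0.009], [0.003, 0.009, -1.0]]
force: [-3.4, -10.7, 7.0]
width: 0.0111
finger_force: 30.1
```

```bash
python3 g.py -40 29 237
```

```text
t 8.45 case [-40.   25.8 239.5] hd -90.9 F [ -3.4 -10.7   7. ] w 0.0111 j [-25.   9.  93.  -0.  78.  71.]
jog [-0.  -3.2  2.5]
```

Request:
jog_arm --increments '[[[-1,0,-12,-4,0],[-1,0,-24,-7,0],[-1,0,-37,-9,0],[-1,0,-49,-11,0],[-1,-1,-62,-11,0],[-1,-1,-75,-10,0],[-1,-1,-88,-7,0],[-1,-1,-100,-4,0],[-1,-1,-112,0,0],[-1,-1,-124,6,0]]]'

```text
time_s: 9.45
ee_pos: [0.5011, 0.0179, 0.2314]
eef_rot: [[0.994, -0.105, 0.002], [-0.105, -0.994, -0.001], [0.002, 0.001, -1.0]]
force: [-0.8, -3.6, 1.4]
width: 0.011
finger_force: 30.0
```

Request:
jog_arm --increments '[[[-1,0,-5,3,0],[-1,0,-5,3,0],[-1,0,-5,3,0],[-1,0,-5,3,0]]]'

```text
time_s: 9.85
ee_pos: [0.5016, 0.0238, 0.2277]
eef_rot: [[0.994, -0.105, 0.001], [-0.105, -0.994, 0.002], [0.001, -0.002, -1.0]]
force: [3.2, 4.3, 2.3]
width: 0.0113
finger_force: 30.0
```

```bash
python3 g.py -40 157 229; python3 - <<'E'
from rig import arm
import cv2
c=arm.read_camera('scene');cv2.imwrite('pics/s2.png',c['pixels'][:,:,::-1])
E
```

```text
t 9.85 case [-39.3 160.  227.7] hd -90.8 F [3.2 4.3 2.3] w 0.0113 j [-10.   9.  94.   0.  77.  86.]
jog [-0.7  3.1 -1.3]
```

View pics/s2.png

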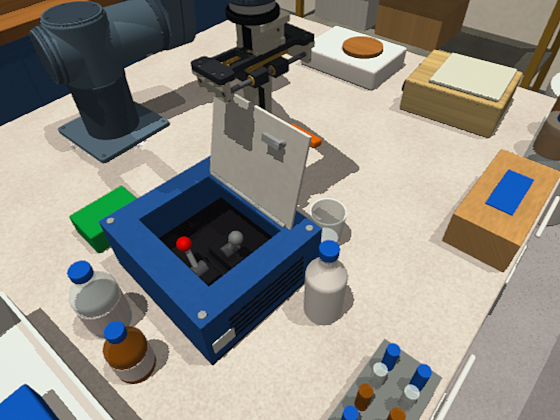

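The panel stands open at about 102°. Inside, the red ball is at (184,243) and the grey one at (236,238). I'll release the handle with a small opening, rise, and measure the levers.

Request:
jog_arm --increments '[[[-0.65,0,0,0,0],[-0.65,0,0,0,0],[-0.65,0,0,0,0],[-0.65,0,-1,-15,0],[-0.65,0,-1,-30,0],[-0.65,0,-1,-60,0],[-0.65,0,-1,-90,0],[-0.65,0,-1,-115,0],[-0.65,0,-1,-115,0]]]'

```text
time_s: 10.8
ee_pos: [0.5026, 0.0232, 0.3461]
eef_rot: [[0.994, -0.105, 0.006], [-0.105, -0.994, -0.001], [0.006, 0.001, -1.0]]
force: [0.7, 0.1, -0.0]
width: 0.0165
finger_force: 0.0
```

```bash
python3 g.py -70 -40 340; python3 - <<'E'
from h import *
from rig import arm
yw=np.radians(-5.2);R=np.array([[np.cos(yw),np.sin(yw)],[-np.sin(yw),np.cos(yw)]]);C=np.array([.5262,-.1392])
for n in ['top','scene']:
    c=arm.read_camera(n);P=pts(c);H=hsv(c);h,s,v=[H[...,i].astype(int) for i in range(3)]
    q=(P[...,:2]-C)@R.T;z=P[...,2];ins=(abs(q[...,0])<.09)&(abs(q[...,1])<.07)
    for nm,k in dict(red=ins&((h<8)|(h>172))&(s>150)&(z>.04)&(z<.12),grey=ins&(s<60)&(v>60)&(z>.07)&(z<.11)).items():
        print(n,nm,k.sum(),np.round(np.median(q[k],0)*1000),np.round(np.c_[q[k],z[k]].min(0)*1000),np.round(np.c_[q[k],z[k]].max(0)*1000)) if k.sum() else 0
    w=(abs(q[...,0])<.1)&(z>.13)&(z<.30)&(q[...,1]>.06)&(q[...,1]<.17)&(s<50)&(v>100)
    for a,b in [(.14,.17),(.2,.23),(.25,.28)]:
        k=w&(z>a)&(z<b); print(a,k.sum(),np.round(np.median(np.c_[q[k],z[k]],0)*1000) if k.sum() else '')
E
```

```text
t 10.8 case [-38.3 159.5 346.1] hd -90.9 F [ 0.7  0.1 -0. ] w 0.0165 j [-10.   6.  81.  -0.  92.  86.]
jog [-28.8 200.    6.1]
top red 100 [-26. -39.] [-37. -52.  83.] [-14. -27.  97.]
top grey 6 [28. 20.] [24. 20. 89.] [33. 23. 93.]
0.14 0 
0.2 1 [ 99. 109. 224.]
0.25 34 [ 91. 116. 266.]
scene red 185 [-21. -43.] [-37. -53.  73.] [-13. -29.  97.]
scene grey 163 [32. 26.] [-18. -44.  70.] [41. 40. 98.]
0.14 1287 [ 10.  93. 155.]
0.2 1481 [  8. 107. 215.]
0.25 1770 [ 18. 119. 265.]
```

The panel angle is about 1.80 rad and the red ball is at case (-26, -39). I'll go above a point ahead of it with the fingers shut, then down into the opening.

Request:
jog_arm --increments '[[[-1,-5,40,0,0],[-1,-11,80,0,0],[-1,-16,120,0,0],[-1,-21,160,0,0],[-1,-27,200,0,0],[-1,-27,200,0,0],[-1,-27,200,0,0],[-1,-27,200,0,0]]]'

```text
time_s: 11.7
ee_pos: [0.4532, -0.1714, 0.3417]
eef_rot: [[0.995, -0.105, -0.001], [-0.105, -0.995, 0.002], [-0.002, -0.001, -1.0]]
force: [-0.3, -0.3, 0.1]
width: 0.0005
finger_force: 0.0
```

Request:
jog_arm --increments '[[[-1,0,0,45,0],[-1,0,0,90,0],[-1,0,0,135,0],[-1,0,0,180,0],[-1,0,0,195,0],[-1,0,0,195,0],[-1,0,0,195,0]]]'

```text
time_s: 12.4
ee_pos: [0.454, -0.1715, 0.1482]
eef_rot: [[0.995, -0.103, 0.0], [-0.103, -0.995, -0.0], [0.0, 0.0, -1.0]]
force: [0.1, -0.2, -0.4]
width: 0.0003
finger_force: 0.0
```

```bash
python3 g.py -67 -40 62
```

```text
t 12.4 case [-68.9 -38.7 148.2] hd -90.7 F [ 0.1 -0.2 -0.4] w 0.0003 j [-34.  12. 103.   0.  66.  62.]
jog [ 1.9  1.3 86.2]
```

Request:
jog_arm --increments '[[[-1,2,1,20,0],[-1,2,1,40,0],[-1,2,1,60,0],[-1,2,1,80,0],[-1,2,1,85,0],[-1,2,1,85,0],[-1,2,1,85,0]]]'

```text
time_s: 13.1
ee_pos: [0.4564, -0.1741, 0.0642]
eef_rot: [[0.995, -0.105, 0.002], [-0.105, -0.995, -0.002], [0.002, 0.001, -1.0]]
force: [0.6, 0.0, 0.2]
width: 0.0004
finger_force: 0.0
```

```bash
python3 g.py 8 -40 62; python3 - <<'E'
from rig import arm
import cv2
c=arm.read_camera('scene');cv2.imwrite('pics/s3.png',cv2.resize(c['pixels'][120:360,80:340,::-1],None,fx=2.4,fy=2.4))
E
```

```text
t 13.1 case [-66.3 -41.1  64.2] hd -90.8 F [0.6 0.  0.2] w 0.0004 j [-34.  18. 108.   0.  54.  62.]
jog [74.3 -2.1  2.3]
```

View pics/s3.png

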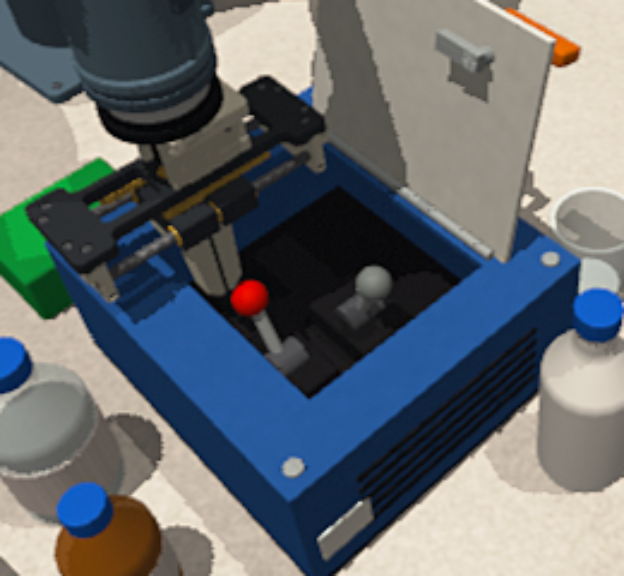

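The shut fingers are in the opening just ahead of the red ball at (250,298), clear of the grey lever and the panel. I'll push rearward.

Request:
jog_arm --increments '[[[-1,10,0,0,0],[-1,20,0,0,0],[-1,28,-1,0,0],[-1,36,-1,0,0],[-1,44,-1,0,0],[-1,52,-1,0,0],[-1,60,-1,0,0],[-1,66,-1,0,0],[-1,70,-1,0,0],[-1,70,-1,0,0]]]'

```text
time_s: 14.15
ee_pos: [0.5254, -0.1799, 0.0625]
eef_rot: [[0.994, -0.105, 0.0], [-0.105, -0.994, 0.0], [0.0, -0.0, -1.0]]
force: [-0.5, 0.4, -0.1]
width: 0.0002
finger_force: 0.2
```

Request:
jog_arm --increments '[[[-1,2,0,0,0],[-1,4,0,0,0],[-1,4,0,0,0]]]'

```text
time_s: 14.45
ee_pos: [0.5273, -0.1799, 0.0623]
eef_rot: [[0.994, -0.105, -0.004], [-0.105, -0.994, 0.001], [-0.004, -0.001, -1.0]]
force: [-5.8, 0.7, 1.0]
width: 0.0008
finger_force: 2.7
```

```bash
python3 g.py 10 -40 62; cat > r.py <<'E'
from h import *
from rig import arm
yw=np.radians(-5.2);R=np.array([[np.cos(yw),np.sin(yw)],[-np.sin(yw),np.cos(yw)]]);C=np.array([.5262,-.1392])
for n in ['top','scene']:
    c=arm.read_camera(n);P=pts(c);H=hsv(c);h,s,v=[H[...,i].astype(int) for i in range(3)]
    q=(P[...,:2]-C)@R.T;z=P[...,2];ins=(abs(q[...,0])<.09)&(abs(q[...,1])<.07)
    k=ins&((h<8)|(h>172))&(s>150)&(z>.04)&(z<.12)
    if k.sum():print(n,k.sum(),np.round(np.median(q[k],0)*1000),np.round(np.c_[q[k],z[k]].min(0)*1000),np.round(np.c_[q[k],z[k]].max(0)*1000))
    cv2.imwrite(f'pics/r_{n}.png',c['pixels'][:,:,::-1])
E
python3 r.py
```

```text
t 14.45 case [  4.8 -40.5  62.3] hd -90.8 F [-5.8  0.7  1. ] w 0.0008 j [-30.  24.  98.  -0.  58.  66.]
jog [ 5.2 -0.5  0.3]
scene 183 [ 33. -43.] [ 20. -53.  75.] [ 41. -28.  95.]
```

Request:
jog_arm --increments '[[[-1,2,0,0,0],[-1,3,0,0,0],[-1,3,0,0,0]]]'

```text
time_s: 14.85
ee_pos: [0.5277, -0.1799, 0.062]
eef_rot: [[0.994, -0.104, -0.009], [-0.104, -0.995, 0.002], [-0.009, -0.001, -1.0]]
force: [-12.5, 1.0, 6.0]
width: 0.0003
finger_force: 6.3
```

Request:
jog_arm --increments '[[[-1,-15,0,0,0],[-1,-30,0,0,0],[-1,-30,0,-40,0],[-1,-30,0,-80,0],[-1,-30,0,-120,0],[-1,-30,0,-160,0],[-1,-30,0,-200,0],[-1,-50,0,-240,0],[-1,-50,0,-240,0],[-1,-50,0,-240,0]]]'

```text
time_s: 15.85
ee_pos: [0.4828, -0.1758, 0.304]
eef_rot: [[0.994, -0.105, 0.004], [-0.105, -0.994, -0.002], [0.004, 0.002, -1.0]]
force: [-1.3, 0.1, -0.4]
width: 0.0004
finger_force: 0.0
```

```bash
python3 g.py; python3 r.py
```

```text
t 15.85 case [-39.9 -40.4 304. ] hd -90.9 F [-1.3  0.1 -0.4] w 0.0004 j [-32.   8.  84.   0.  87.  64.]
top 79 [ 29. -40.] [ 18. -50.  80.] [ 39. -27.  97.]
scene 191 [ 33. -43.] [ 17. -53.  75.] [ 41. -28.  95.]
```

View pics/r_scene.png

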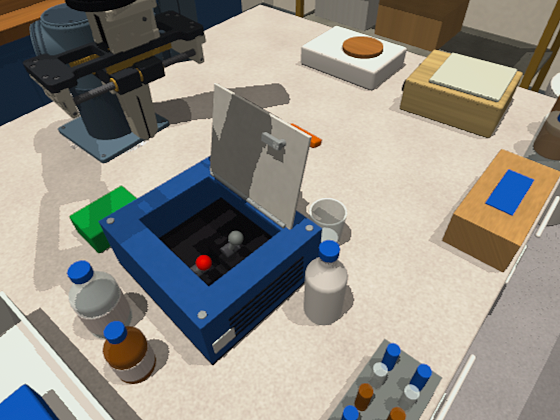

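The red ball at (204,262) has moved about 55 mm rearward and sits at its stop. The grey ball is still at (236,238), the panel stands open, all bottles are upright and the arm is clear. I'll hand it in.

```bash
python3 -c "
from rig import arm
print(arm.sign_off())"
```

```text
the job is handed in; nothing more can be done
None
```

The job is handed in: the key was turned a quarter turn, the panel stands open at about 1.8 rad and the red lever is fully on; the grey lever did not visibly move, nothing was knocked over, and no verdict came back.

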